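# Emboss a card with the bench press's valve lever

### The job

A card is waiting in the small embossing press (the unit with four columns and a broad flat platen). Push its valve lever right over towards the round gauge on its console, keep it there for three seconds so the card is embossed, then let the lever go so that it springs back to upright. Leave the eyelet setter's lever alone.

Things in the scene. Friction and masses are not known exactly. Their poses are not given: they have to be found in the camera images.
- press: Embossing press, base 280 x 200 x 30 mm; origin under its centre, x away from the robot, y left, z up, yaw within 20 deg. Dark console (75 x 150 mm, top at z 60 mm) centred at x -90, y 0 mm with the lever and, at y +50, a flat gauge 44 mm across, top at 73. Centred at x +60: four columns with a white head (145 x 190 mm, top 125, cap 145) over a platen that sinks as the lever nears the gauge.
- press_lever (a joint): Angle of the press's lever in rad: 0 upright, positive leaning towards the gauge (the press's +y), stops at +0.52 and -0.52. It pivots about the press's x axis at x -90, y 0, 60 mm above the table. A spring always returns it to upright within about half a second; moving its ball takes up to about 4 N at the stop.
- press_knob (a point): Centre of the black ball, 36 mm across, on top of the press's lever: 200 mm above the table when upright, 140 mm from the pivot. Below it a steel rod 12 mm thick runs down to the pivot.
- setter_lever (a joint): Lever angle (rad, 0 upright) of the eyelet setter, not to be operated. It stands across the table's middle from the press, 250 mm or more between levers; the two units may change places. Same base, console, gauge and lever, but a narrow white C-arm (40 mm wide, 151 mm high with its cap) and one slim round ram instead of columns and platen.

How it is judged:
By the outcome, as a careful person would: the job done as asked, in the order asked, and still so for the second after the job is handed in, with the robot touching nothing.
It also fails if it takes over 42 s, if anything falls off the work surface, if the arm or the gripper's body presses on something with over 40 N, if the wrist force passes 120 N, or if a joint passes its speed limit or range.

### The arm

A 6-joint arm with a two-finger parallel gripper is mounted at the origin on the work surface. World frame = base frame: x ahead of the robot, y to its left, z up, the work surface at z = 0. Lengths are in m, angles in rad, forces in N, time in s.
With the tool pointing down it reaches from about 0.325 to 0.9 m from the base axis. Payload 6.1 kg.
Tool frame: the origin (TCP) lies between the finger pads; the fingertips stand 8 mm ahead of it and the grasp point (between the pads) lies 11 mm behind it; z points along the fingers, y is the line along which they close (so a half turn about z gives the same grasp; the last joint's range is limited). The gripper opens to 87 mm and grips with 3 to 60 N. Pads are 19 mm wide; open, the fingers measure 117 mm over their backs; the gripper's body (75 mm by 190 mm) begins 51 mm behind the grasp point.
Start: joints at [-1.33, 0.22, 1.526, -0, 1.395, -0.126], TCP at [0.224, -0.583, 0.231] pointing down, gripper open.
Joint ranges: [-2.98, 2.98], [-0.91, 2.08], [0.09, 2.57], [-1.24, 4.39], [0.2, 2.65], [-2.68, 2.68]. Speed limits (rad/s): [2.57, 2.57, 3.01, 3.14, 3.14, 3.14].

### API

Orientations are given as a unit quaternion [w, x, y, z].
In Python, from plant import manip, viewer, ticket gives the robot as it stands.
- The arm moves only by the tool arm_command, never from a script. Its argument "increments" is a list of rows, each a list of 4 numbers: the shift along the tool's x, y, z in cm, then the turn about the tool's z in degrees. In form: [[x, y, z, twist], ...]. A call has exactly 5 rows; each row shifts and turns the commanded pose from where the row before left it, along the tool's axes as they then stand; what a row does not reach is not made up. A row lasts 1/8 s, in which the tool goes at most 62.5 mm and 10.7 degrees, less where a joint would pass 70% of its speed; a pose out of reach is approached as far as the arm can. A call is refused whole if a number of a shift passes 6.25 or a number of a turn 10.7, either way. A call with a gripper value outside its range is refused whole. "jaw" is the closure, from -1 (fully open) to 1 (shut), so that 0 is half open, set as the call begins (left out, the last holds). The fingers move at their own pace and stop on an object; the grip force is fixed at half the most. Time passes only in rows, so rows that do not move let the fingers close, or fill a call up. It gives the time, the measured TCP pose, the force, the opening and the grip force at its end, in the units of the state.
- manip.observe(): the state, without advancing time (a new reading comes with each control period).
- viewer.read_camera(name): name is "side" or "top"; returns (picture, depth): 400x640x3 uint8, blue, green, red; 400x640 float32, m along the optical axis (not along the pixel's ray), 0 where there is no reading.
- viewer.calibration(name): a dict with "mtx" (3x3 intrinsics, pixels), "k1" (the pictures are not rectified: a ray, as slopes to the right and down, at radius r is drawn at 1 + k1 r^2 times it, then the intrinsics apply), "R" (3x3) and "t" (3): a world point X has camera coordinates R X + t. Camera axes: x right, y down, z forward; pixel columns grow to the right and rows downward; lengths in m; the calibration is good to about 2 mm. A picture is of the moment at which its call begins. calibration takes no time and is no camera call.
- ticket.close_job(): hands the job in; it is judged then, once.
The state is a dict: "clock": time; "joint_positions": joint angles; "qvel": joint speeds; "effort": joint torques, N m; "position": TCP position; "tcp_rot": TCP orientation; "ft_force": force on the tool from outside, world axes, zero at the start; "torque": the same for the moment, N m; "finger_gap": finger opening in m; "gripper_force": force on a finger pad.
Only numpy, scipy, OpenCV 4.12 (cv2) and the standard library are available. Lean on these libraries where they do the work, as an engineer would, in place of code of your own. Each camera call takes 0.05 s, during which the arm holds its last target. There are 200 camera calls.

## Working session

There is one attempt and no reset: what is moved stays moved. The work goes in short steps, Python scripts to look and compute and a tool call to move; the robot and the scene stay as the last step left them, time stands still between calls to the robot, and variables do not carry over. Pictures are saved under pics/ and viewed, at most 10 in all, crops included, and the job is handed in when it is done.

Besides the shell and the picture viewer there is one more tool, called after "Request:" as name(argument=value, ...) on one line, values as JSON. arm_command: Moves the arm, as the interface text tells. Its arguments: {"type":"object","properties":{"increments":{"type":"array"},"jaw":{"type":"number"}},"required":["increments"]}

```bash
mkdir -p pics
cat > h.py <<'E'
import numpy as np,cv2
from plant import manip,viewer,ticket
def cloud(n):
    p,d=viewer.read_camera(n);c=viewer.calibration(n)
    h,w=d.shape;u,v=np.meshgrid(np.arange(w),np.arange(h))
    pts=np.stack([u,v],-1).reshape(-1,1,2).astype(np.float64)
    s=cv2.undistortPoints(pts,np.array(c["mtx"]),np.array([c["k1"],0,0,0,0.])).reshape(h,w,2)
    X=np.concatenate([s*d[...,None],d[...,None]],-1)
    W=(X-np.array(c["t"]))@np.array(c["R"]); W[d==0]=np.nan
    return p,d,W
E
python3 - <<'E'
from h import *
for n in("top","side"):
    p,d,W=cloud(n);cv2.imwrite(f"pics/{n}0.png",p);np.save(n+"0.npy",W)
print(manip.observe())
E
```

```text
{'clock': 0.1, 'joint_positions': array([-1.33011257e+00,  2.21165360e-01,  1.52749574e+00, -1.61912159e-05,
        1.39470208e+00, -1.26098770e-01]), 'qvel': array([-4.21000185e-04,  2.74925858e-04, -2.84735404e-03,  3.89066732e-04,
        3.51680978e-05,  4.88190586e-04]), 'effort': array([ 2.62436897e-04, -4.95939946e+01, -3.88520980e+01,  7.00547523e-02,
        5.14524383e-02, -2.66828692e-05]), 'position': array([ 0.2239943 , -0.58289617,  0.22953594]), 'tcp_rot': array([-8.83357413e-04,  9.83230255e-01,  1.82366339e-01, -5.86474457e-05]), 'ft_force': array([-0.658098  ,  1.32120214,  0.22517925]), 'torque': array([-0.01951865, -0.01151993,  0.00976228]), 'gripper_force': 0.0, 'finger_gap': 0.08671753324682037}
```

View pics/top0.png

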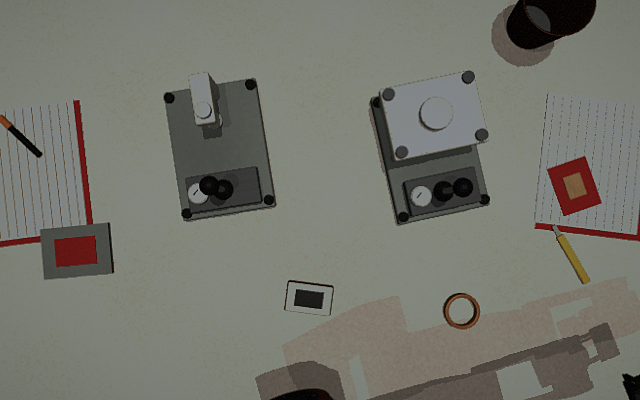

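View pics/side0.png

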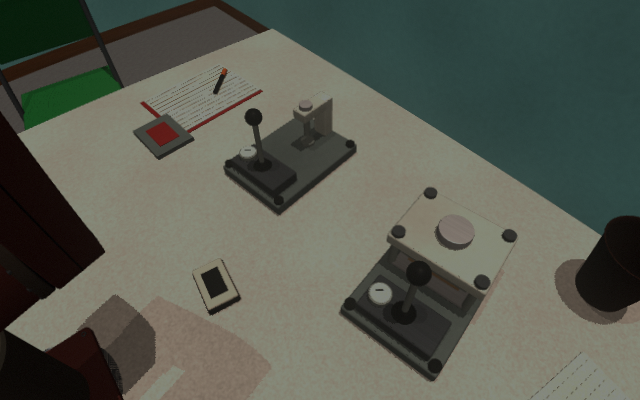

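The press is the right-hand unit in the top view, with its white head at (435,115), gauge at (421,196) and ball at (463,187). The setter is on the left, with its ball at about (208,185). Next I measure the ball, gauge and yaw.

Run:
```python
from h import *
W=np.load("top0.npy");S=np.load("side0.npy")
for nm,A,(u,v) in(("press top",W,(463,187)),("setter top",W,(208,185)),("press side",S,(419,272)),("setter side",S,(254,117))):
    B=A[v-16:v+16,u-16:u+16].reshape(-1,3);B=B[(B[:,2]>.187)&(B[:,2]<.24)]
    # sphere fit, fixed radius 18mm
    from scipy.optimize import least_squares
    r=least_squares(lambda c:np.linalg.norm(B-c,axis=1)-.018,B.mean(0)-[0,0,.01],loss="soft_l1",f_scale=.002)
    print(nm,len(B),B.max(0),r.x.round(4))
print("gauge",W[196,421],"cap",W[113,436])
for n,(u,v) in dict(bl=(403,217),br=(485,200),tl=(377,102)).items():print(n,W[v,u])
for n,(u,v) in dict(hfl=(401,152),hfr=(481,134),hbl=(388,94),hbr=(468,77)).items():print(n,W[v,u])
```

```text
press top 328 [ 0.57298379 -0.24647092  0.22125768] [ 0.5554 -0.2646  0.2001]
setter top 316 [0.58900444 0.20680427 0.22104184] [0.5715 0.1905 0.2005]
press side 526 [ 0.5696238  -0.24823473  0.21877041] [ 0.5548 -0.266   0.1992]
setter side 248 [0.5861515  0.20061721 0.21790952] [0.5711 0.1898 0.199 ]
gauge [ 0.54499147 -0.21586395  0.07567702] cap [ 0.70078293 -0.23585122  0.14573999]
bl [ 0.50304993 -0.18449651  0.03589177]
br [ 0.53392135 -0.35864201  0.03981046]
tl [ 0.74852418 -0.137251    0.03851727]
hfl [ 0.62930028 -0.16842982  0.13198828]
hfr [ 0.65967233 -0.32421196  0.1354479 ]
hbl [ 0.74288377 -0.14700992  0.13290712]
hbr [ 0.77247194 -0.30444966  0.13253346]
```

The press ball is at about (0.555, -0.2655, 0.200), with a yaw of about 10.5°. I'll close the jaws, align the tool with the press and go to the far (-y) side of the ball.

Request:
arm_command(increments=[[0,0,0,10.7],[4.8,-2.2,0,0],[4.8,-2.2,0,0],[4.8,-2.2,0,0],[4.8,-2.2,0,0]], jaw=1)

```text
clock: 0.72
position: [0.3983, -0.4612, 0.23]
tcp_rot: [-0.0, 0.996, 0.09, -0.0]
ft_force: [0.1, -0.3, 0.9]
finger_gap: 0.0448
gripper_force: 0.0
```

Request:
arm_command(increments=[[4.8,-2.2,0,0],[4.8,-2.2,0,0],[4.8,-2.2,0,0],[0,0,0,0],[0,0,0,0]])

```text
clock: 1.35
position: [0.5267, -0.3716, 0.2299]
tcp_rot: [-0.0, 0.996, 0.09, -0.001]
ft_force: [0.0, -0.2, 0.9]
finger_gap: 0.0017
gripper_force: 0.0
```

Request:
arm_command(increments=[[4.7,-1,0,0],[0,-2,0,0],[0,0,3,0],[0,0,2.7,0],[0,0,0,0]])

```text
clock: 1.98
position: [0.5652, -0.3339, 0.1705]
tcp_rot: [-0.002, 0.996, 0.089, -0.002]
ft_force: [-0.6, 0.7, -0.6]
finger_gap: 0.0005
gripper_force: 0.0
```

```bash
cat > look.py <<'E'
from h import *
import sys
p,d,_=cloud("top");q,_,_=cloud("side")
o=np.hstack([cv2.resize(p[60:240,330:530],(400,360)),cv2.resize(q[180:390,310:543],(400,360))])
cv2.imwrite(f"pics/{sys.argv[1]}.png",o)
s=manip.observe();k=np.array([.555,-.2655,.2]);r=s["position"]-k;a=np.radians(10.5)
print(s["clock"],s["position"],s["ft_force"],"press-frame rel",r[0]*np.cos(a)+r[1]*np.sin(a),-r[0]*np.sin(a)+r[1]*np.cos(a))
E
python3 look.py a1
```

```text
2.075 [ 0.56734939 -0.33494706  0.17413879] [0.38948837 0.29567023 0.17704115] press-frame rel -0.0005131211454553371 -0.07053465706533356
```

View pics/a1.png

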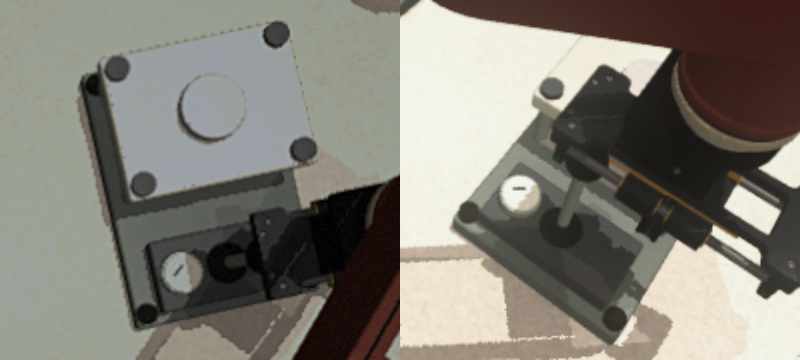

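The closed fingers are on the -y side of the ball, which is at about (585,160) in the right-hand crop, and the lever is upright and untouched. Now I push towards the gauge.

Request:
arm_command(increments=[[0,-2,0,0],[0,-2,0,0],[0,-2,0,0],[0,-2,0,0],[0,-1.5,0,0]])

```text
clock: 2.7
position: [0.5507, -0.239, 0.1735]
tcp_rot: [0.0, 0.996, 0.09, 0.0]
ft_force: [0.9, -2.6, -2.6]
finger_gap: 0.0002
gripper_force: 1.5
```

Request:
arm_command(increments=[[0,-0.3,0,0],[0,0,0,0],[0,-0.2,0,0],[0,0,0,0],[0,0,0,0]])

```text
clock: 3.32
position: [0.5501, -0.2358, 0.1734]
tcp_rot: [0.0, 0.996, 0.09, 0.0]
ft_force: [0.6, -3.1, -0.5]
finger_gap: 0.0005
gripper_force: 1.4
```

```bash
python3 look.py a2
```

```text
3.425 [ 0.55010901 -0.23566183  0.17343545] [ 1.18012084 -3.46643462 -0.93657261] press-frame rel 0.0006284825523982449 0.030229837336298266
```

View pics/a2.png

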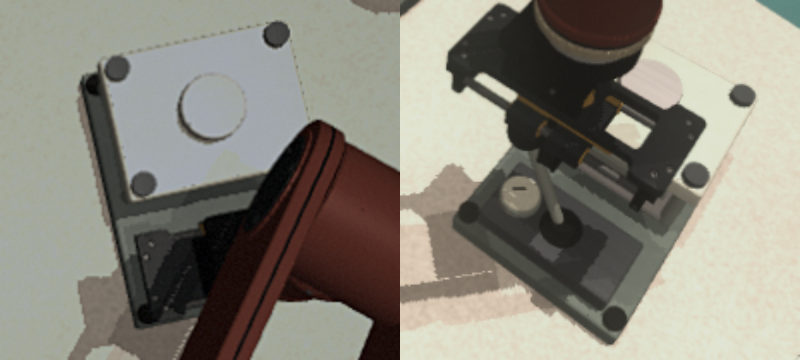

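The lever now leans towards the gauge: the rod runs from (560,230) to the ball at (525,125), with 3.5 N of force. I'll creep on until the force rises at the stop.

Request:
arm_command(increments=[[0,-0.3,0,0],[0,0,0,0],[0,-0.1,0,0],[0,0,0,0],[0,0,0,0]])

```text
clock: 4.05
position: [0.5493, -0.2315, 0.1735]
tcp_rot: [-0.0, 0.996, 0.09, -0.0]
ft_force: [0.5, -3.6, -1.5]
finger_gap: 0.0004
gripper_force: 1.5
```

Request:
arm_command(increments=[[0,-0.1,0,0],[0,0,0,0],[0,-0.1,0,0],[0,0,0,0],[0,0,0,0]])

```text
clock: 4.68
position: [0.549, -0.2295, 0.1736]
tcp_rot: [-0.0, 0.996, 0.09, 0.0]
ft_force: [0.4, -3.6, -2.0]
finger_gap: 0.0001
gripper_force: 1.6
```

Request:
arm_command(increments=[[0,-0.1,0,0],[0,0,0,0],[0,-0.1,0,0],[0,0,0,0],[0,0,0,0]])

```text
clock: 5.3
position: [0.5487, -0.2276, 0.1736]
tcp_rot: [0.0, 0.996, 0.09, 0.0]
ft_force: [0.8, -4.1, -1.5]
finger_gap: 0.0006
gripper_force: 1.7
```

Request:
arm_command(increments=[[0,-0.1,0,0],[0,0,0,0],[0,0,0,0],[0,0,0,0],[0,0,0,0]])

```text
clock: 5.92
position: [0.5485, -0.2266, 0.1735]
tcp_rot: [-0.0, 0.996, 0.09, -0.0]
ft_force: [1.2, -4.5, -2.6]
finger_gap: 0.0006
gripper_force: 1.9
```

Request:
arm_command(increments=[[0,-0.1,0,0],[0,0,0,0],[0,0,0,0],[0,0,0,0],[0,0,0,0]])

```text
clock: 6.55
position: [0.5483, -0.2256, 0.1735]
tcp_rot: [-0.0, 0.996, 0.09, -0.0]
ft_force: [0.7, -4.6, -2.8]
finger_gap: 0.0006
gripper_force: 2.2
```

Request:
arm_command(increments=[[0,-0.1,0,0],[0,0,0,0],[0,0,0,0],[0,0,0,0],[0,0,0,0]])

```text
clock: 7.18
position: [0.5481, -0.2246, 0.1735]
tcp_rot: [-0.0, 0.996, 0.09, -0.0]
ft_force: [0.2, -5.3, -4.1]
finger_gap: 0.0004
gripper_force: 2.4
```

```bash
python3 look.py a3
```

```text
7.275 [ 0.54806047 -0.22462171  0.17347698] [ 1.10183313 -4.12682753 -4.44163585] press-frame rel 0.0006261504240639105 0.041458410362046796
```

View pics/a3.png

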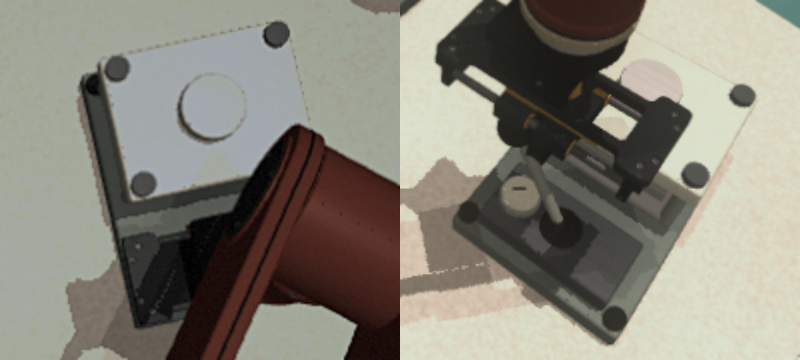

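```bash
cat > rod.py <<'E'
from h import *
from scipy.optimize import least_squares
_,_,W=cloud("side");a=np.radians(10.5);k=np.array([.555,-.2655,0])
R=np.array([[np.cos(a),np.sin(a),0],[-np.sin(a),np.cos(a),0],[0,0,1]])
P=(W-k)@R.T   # press axes about the pivot
def ang(th):
    B=P[225:275,345:410].reshape(-1,3);c=np.array([0,.14*np.sin(th),.06+.14*np.cos(th)])
    return B,c
Q=P[225:320,345:440].reshape(-1,3);Q=Q[(abs(Q[:,0])<.012)&(Q[:,2]>.085)&(Q[:,2]<.15)&(Q[:,1]>-.01)&(Q[:,1]<.07)]
# rod surface: distance 6 mm from axis line in direction th
f=lambda p:np.hypot(Q[:,0]-p[1],Q[:,1]*np.cos(p[0])-(Q[:,2]-.06)*np.sin(p[0]))-.006
r=least_squares(f,[.45,0],loss="soft_l1",f_scale=.001);print("rod",len(Q),r.x)
B=P[225:275,345:410].reshape(-1,3);B=B[np.linalg.norm(B-[0,.0655,.183],axis=1)<.026]
g=lambda c:np.linalg.norm(B-c,axis=1)-.018
r=least_squares(g,[0,.0655,.183],loss="soft_l1",f_scale=.001);print("ball",len(B),r.x,np.arctan2(r.x[1],r.x[2]-.06))
E
python3 rod.py
```

```text
rod 240 [ 0.51255137 -0.00081419]
ball 246 [-0.00025065  0.06481631  0.18070629] 0.4927885395115332
```

Request:
arm_command(increments=[[0,-0.1,0,0],[0,0,0,0],[0,-0.1,0,0],[0,0,0,0],[0,0,0,0]])

```text
clock: 7.95
position: [0.5478, -0.2234, 0.1735]
tcp_rot: [0.001, 0.996, 0.09, 0.0]
ft_force: [2.0, -7.2, -5.5]
finger_gap: 0.0004
gripper_force: 3.7
```

Request:
arm_command(increments=[[0,-0.1,0,0],[0,0,0,0],[0,0,0,0],[0,0,0,0],[0,0,0,0]])

```text
clock: 8.57
position: [0.5478, -0.2233, 0.1735]
tcp_rot: [0.001, 0.996, 0.09, 0.0]
ft_force: [2.3, -9.5, -5.4]
finger_gap: 0.0007
gripper_force: 5.2
```

```bash
python3 rod.py
```

```text
rod 248 [ 0.52049335 -0.00080596]
ball 258 [-0.00046041  0.06579189  0.18008057] 0.5012278858035686
```

The lever is at the stop: motion has ceased, force is rising and the measured angle is about 0.52. Now I hold it there.

Request:
arm_command(increments=[[0,0,0,0],[0,0,0,0],[0,0,0,0],[0,0,0,0],[0,0,0,0]])

```text
clock: 9.25
position: [0.5478, -0.2233, 0.1735]
tcp_rot: [0.001, 0.996, 0.09, 0.0]
ft_force: [3.2, -9.6, -7.1]
finger_gap: 0.0004
gripper_force: 5.2
```

Request:
arm_command(increments=[[0,0,0,0],[0,0,0,0],[0,0,0,0],[0,0,0,0],[0,0,0,0]])

```text
clock: 9.88
position: [0.5478, -0.2233, 0.1735]
tcp_rot: [0.001, 0.996, 0.09, 0.0]
ft_force: [2.6, -9.7, -6.3]
finger_gap: 0.0005
gripper_force: 5.2
```

Request:
arm_command(increments=[[0,0,0,0],[0,0,0,0],[0,0,0,0],[0,0,0,0],[0,0,0,0]])

```text
clock: 10.5
position: [0.5478, -0.2233, 0.1735]
tcp_rot: [0.001, 0.996, 0.09, 0.0]
ft_force: [1.7, -10.0, -6.5]
finger_gap: 0.0005
gripper_force: 5.2
```

Request:
arm_command(increments=[[0,0,0,0],[0,0,0,0],[0,0,0,0],[0,0,0,0],[0,0,0,0]])

```text
clock: 11.12
position: [0.5478, -0.2233, 0.1735]
tcp_rot: [0.001, 0.996, 0.09, 0.0]
ft_force: [2.2, -10.7, -6.5]
finger_gap: 0.0004
gripper_force: 5.2
```

Request:
arm_command(increments=[[0,0,0,0],[0,0,0,0],[0,0,0,0],[0,0,0,0],[0,0,0,0]])

```text
clock: 11.75
position: [0.5478, -0.2233, 0.1735]
tcp_rot: [0.001, 0.996, 0.09, 0.0]
ft_force: [2.8, -10.0, -7.5]
finger_gap: 0.0007
gripper_force: 5.2
```

Request:
arm_command(increments=[[0,4,0,0],[0,4,0,0],[0,4,0,0],[0,4,0,0],[0,0,0,0]])

```text
clock: 12.38
position: [0.5763, -0.3807, 0.1736]
tcp_rot: [-0.0, 0.996, 0.089, 0.0]
ft_force: [-0.1, 0.9, 0.4]
finger_gap: -0.0
gripper_force: 0.0
```

Request:
arm_command(increments=[[0,3,0,0],[0,0,-3,0],[0,0,-3,0],[0,0,0,0],[0,0,0,0]])

```text
clock: 13.0
position: [0.5816, -0.4071, 0.2329]
tcp_rot: [-0.001, 0.996, 0.09, -0.0]
ft_force: [-0.8, 1.0, -0.7]
finger_gap: 0.0004
gripper_force: 0.0
```

```bash
python3 look.py a4
```

```text
13.1 [ 0.5810847  -0.40726657  0.23167947] [ 0.0111115   0.00144808 -0.43747623] press-frame rel -0.0001869926512174519 -0.14414623386158573
```

View pics/a4.png

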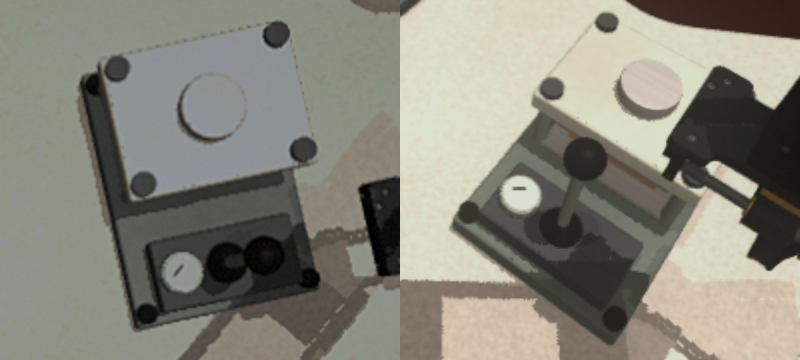

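The lever is upright again, with the ball back at (585,158) in the right-hand crop, and the gripper is well clear of everything.

```bash
python3 -c "
from plant import ticket
print(ticket.close_job())"
```

```text
the job is handed in; nothing more can be done
None
```

I pushed the press lever to its stop at the gauge, held it there for about 4 s and released it; it sprang back to upright, the setter's lever was not touched, and the job is handed in.

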